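# Stack a lift-lock pivot set on the grey frame

## Robot

A 6-joint arm with a two-finger parallel gripper is mounted at the origin on the work surface. World frame = base frame: x ahead of the robot, y to its left, z up, the work surface at z = 0. Lengths are in mm, angles in rad, forces in N, time in s.
With the tool pointing down it reaches from about 250 to 775 mm from the base axis. Payload 4 kg.
Tool frame: the origin (TCP) lies between the finger pads; the fingertips stand 8 mm ahead of it and the grasp point (between the pads) lies 11 mm behind it; z points along the fingers, x is the direction in which the jaws open and shut, and the axes are right-handed (so a half turn about z gives the same grasp; the last joint's range is limited). The gripper opens to 94 mm and grips with 3 to 60 N. Pads are 16 mm wide; open, the fingers measure 119 mm over their backs; the gripper's body (75 mm by 177 mm) begins 78 mm behind the grasp point.
Start: joints at [-1.209, 0.087, 1.371, -0, 1.684, -0.103], TCP at [246.535, -491.671, 213.506] pointing down, gripper open.
Joint ranges: [-3.1, 3.1], [-0.76, 2.03], [0.27, 2.55], [-1.08, 4.22], [0.17, 2.65], [-2.57, 2.57]. Speed limits (rad/s): [2.79, 2.79, 3.14, 3.14, 3.14, 3.14].

## Interface

Orientations are given as a 3x3 rotation matrix whose columns are the frame's x, y, z axes.
In Python, from rig import manip, eyes gives the robot as it stands.
- The arm moves only by the tool move_arm, never from a script. Its argument "commands" is a list of rows, each a list of 7 numbers: the shift along the tool's x, y, z in m, then the turn, a rotation vector about the tool's x, y, z in degrees, then the finger opening in m, from 0 to 0.094. A call has 1 to 20 rows; each row shifts and turns the commanded pose from where the row before left it, along the tool's axes as they then stand; what a row does not reach is not made up. A row lasts 1/8 s, in which the tool goes at most 62.5 mm and 10.7 degrees, less where a joint would pass 70% of its speed; a pose out of reach is approached as far as the arm can. A call with a gripper value outside its range is refused whole. The fingers move at their own pace and stop on an object; the grip force is fixed at half the most. Time passes only in rows, so rows that do not move let the fingers close. It gives the time, the measured TCP pose, the force and the opening at its end, in the units of the state.
- manip.observe(): the state, without advancing time (a new reading comes with each control period).
- eyes.snapshot(name): name is "scene" or "side" or "wrist"; returns the picture (384x512x3 uint8, red, green, blue); there is no depth.
- eyes.camera_model(name): a dict with "K" (3x3 intrinsics, pixels), "position" and "attitude" of the camera in the world. Camera axes: x right, y up, looking along -z (the intrinsics and any distortion apply to the point x, -y, -z); pixel columns grow to the right and rows downward; lengths in mm; the calibration is good to about 2 mm. A picture is of the moment at which its call begins: read the wrist's pose just before it. camera_model takes no time and is no camera call; for the wrist camera it gives the pose at the moment of the call.
- manip.job_done(): hands the job in, once; it reports no verdict.
The state is a dict: "time_s": time; "q": joint angles; "qvel": joint speeds; "tau": joint torques, N m; "eef_pos": TCP position; "orientation": TCP orientation; "wrist_force": force on the tool from outside, world axes, zero at the start; "wrist_torque": the same for the moment, N m; "opening": finger opening in mm.
Only numpy, scipy, OpenCV 4.12 (cv2) and the standard library are available. Lean on these libraries where they do the work, as an engineer would, in place of code of your own. Each camera call takes 0.05 s, during which the arm holds its last target.

## Task

Build up the pivot set on the stud of the grey lock frame: first the black roller bracket, then the zinc cam plate, then the orange bumper, and the brass nut on top, each threaded over the stud and lying flat on the one below, turned any way round. Leave the blue frame bare, and leave the shim box and the screwdriver where they lie.

Things in the scene. Friction and masses are not known exactly. Their poses are not given: they have to be found in the camera images.
- grey_frame_seat (a point): The target: foot of the stud of the GREY lock frame, on the frame's flat top. The frame is a 70 x 70 x 16 mm grey block clamped (immovable) on the dovetail slide, its top 32 mm above the bench. From this point a bright steel stud, 14 mm in diameter, rises 54 mm along +z; its last 7 mm taper to a 5 mm tip. x across the slide, y along it.
- blue_frame_seat (a point): The same point of the BLUE lock frame, which is identical but for its colour, clamped on the same slide 150 to 200 mm from the grey one. It stays bare.
- bracket_mid (a point): Black steel roller bracket lying flat, 14 mm thick; this point is the centre of a vertical 20 mm through hole at its middle, half-way up (7 mm above its underside). A 50 (x) x 44 (y) mm block around the hole, with a fork reaching to 47 mm along +x that holds a small bright roller. Parallel sides 44 mm apart across y. 150 g.
- cam_mid (a point): Pale grey zinc cam plate lying flat, 12 mm thick; this point is the centre of a vertical 20 mm through hole at its middle, half-way up (6 mm above its underside). A 48 mm disc around the hole with a rounded nose, 20 mm wide, reaching to 40 mm along +x. 48 mm wide across y. 120 g.
- bumper_mid (a point): Orange nylon bumper ring lying flat, 42 mm in diameter, 16 mm thick; this point is the centre of a vertical 20 mm through hole at its middle, half-way up (8 mm above its underside). 30 g.
- nut_mid (a point): Brass hexagonal pivot nut lying flat, 34 mm across flats (39 mm across corners), 16 mm thick, smooth-bored, no thread; this point is the centre of a vertical 20 mm through hole at its middle, half-way up (8 mm above its underside). One pair of flats faces +x and -x, the others at 60 degree steps. 80 g.
- shim_box_mid (a point): Bystander: loose white plastic shim box, 58 x 40 x 22 mm; this point is its centre.
- driver_mid (a point): Bystander: loose stubby screwdriver with a green handle, 88 mm long along x and 24 mm thick; this point is on its axis, 40 mm from the handle's end and 48 mm from the blade's tip, 12 mm above the bench.
There are look-alikes about, which are no part of the job. There is more than one size of the part that bears bumper_mid; the job needs the middle-sized.

How it is judged (in metres and radians):
On the way, in this order (a step that is already met when the one before it is completed fails the run):
1. the black roller bracket lies flat over the grey frame's stud, on the frame (horizontal distance between bracket_mid and grey_frame_seat below 0.007 m and z of bracket_mid in the frame of grey_frame_seat between 0.0035 and 0.0105 m and angle between bracket_mid's own z axis and vertical below 0.1 rad), for 0.2 s.
2. the zinc cam plate lies flat over the grey frame's stud, on the black roller bracket (horizontal distance between cam_mid and grey_frame_seat below 0.007 m and z of cam_mid in the frame of grey_frame_seat between 0.0165 and 0.0235 m and angle between cam_mid's own z axis and vertical below 0.1 rad), for 0.2 s.
3. the orange bumper lies flat over the grey frame's stud, on the zinc cam plate (horizontal distance between bumper_mid and grey_frame_seat below 0.007 m and z of bumper_mid in the frame of grey_frame_seat between 0.0305 and 0.0375 m and angle between bumper_mid's own z axis and vertical below 0.1 rad), for 0.2 s.
4. the brass nut lies flat over the grey frame's stud, on the orange bumper (horizontal distance between nut_mid and grey_frame_seat below 0.007 m and z of nut_mid in the frame of grey_frame_seat between 0.0465 and 0.0535 m and angle between nut_mid's own z axis and vertical below 0.1 rad), for 0.2 s.
At the end, for the whole second after the job is handed in: On the grey frame's stud, from the bottom: bracket, cam plate, bumper, nut, at rest by themselves; each hole centre within 7 mm of the stud axis, each mid-height within 3.5 mm of 7, 20, 34 and 50 mm above the frame's top, each level within 0.1 rad (all of step 1 and all of step 2 and all of step 3 and all of step 4); the robot touches nothing.
It fails at once if the shim box is moved by more than 30 mm (distance of shim_box_mid from where it was at the start of the episode above 0.03 m).
It fails at once if the screwdriver is moved by more than 30 mm (distance of driver_mid from where it was at the start of the episode above 0.03 m).
It fails at once if a part is put over the blue frame's stud ((horizontal distance between bracket_mid and blue_frame_seat below 0.012 m and z of bracket_mid in the frame of blue_frame_seat below 0.04 m) or (horizontal distance between cam_mid and blue_frame_seat below 0.012 m and z of cam_mid in the frame of blue_frame_seat below 0.04 m) or (horizontal distance between bumper_mid and blue_frame_seat below 0.012 m and z of bumper_mid in the frame of blue_frame_seat below 0.04 m) or (horizontal distance between nut_mid and blue_frame_seat below 0.012 m and z of nut_mid in the frame of blue_frame_seat below 0.04 m)).
It also fails if it takes over 120 s, if anything falls off the work surface, if the arm or the gripper's body presses on something with over 40 N, if the wrist force passes 120 N, or if a joint passes its speed limit or range.

## Working session

There is one attempt and no reset: what is moved stays moved. The work goes in short steps, Python scripts to look and compute and a tool call to move; the robot and the scene stay as the last step left them, time stands still between calls to the robot, and variables do not carry over. Pictures are saved under pics/ and viewed, and the job is handed in when it is done.

Besides the shell and the picture viewer there is one more tool, called after ">>>" as a command line: name --pt "numbers of a row" for each row, then --argument value for the rest. move_arm: Moves the arm, as the interface text tells. Its arguments: {"type":"object","properties":{"commands":{"type":"array"}},"required":["commands"]}

```bash
ls; mkdir -p pics
python3 - <<'E'
from rig import manip, eyes
import cv2
for n in ("scene","side","wrist"):
    m=eyes.camera_model(n); print(n,m)
    cv2.imwrite(f"pics/{n}0.png",cv2.cvtColor(eyes.snapshot(n),cv2.COLOR_RGB2BGR))
print(manip.observe())
E
```

```text
pics
scene {'K': array([[443.06163124,   0.        , 249.88968254],
       [  0.        , 443.06163124, 189.87612477],
       [  0.        ,   0.        ,   1.        ]]), 'position': array([1355.569784  ,   13.46703024,  783.17559132]), 'attitude': array([[ 7.85103260e-03, -6.63503891e-01,  7.48131638e-01],
       [ 9.99969179e-01,  5.16908093e-03, -5.90950186e-03],
       [ 5.38245009e-05,  7.48154975e-01,  6.63524024e-01]])}
side {'K': array([[389.78611145,   0.        , 252.22399749],
       [  0.        , 389.78611145, 188.04945512],
       [  0.        ,   0.        ,   1.        ]]), 'position': array([ 68.05539163, 584.2497131 , 471.05240472]), 'attitude': array([[-0.7979759 ,  0.31030779, -0.51666579],
       [-0.60244857, -0.38646083,  0.69835789],
       [ 0.0170348 ,  0.86853733,  0.49533092]])}
wrist {'K': array([[332.63867604,   0.        , 257.33061025],
       [  0.        , 332.63867604, 190.9846624 ],
       [  0.        ,   0.        ,   1.        ]]), 'position': array([ 310.56889808, -458.03033503,  384.1597968 ]), 'attitude': array([[ 4.48754884e-01,  8.64916384
[... 255 characters left out ...]
358417e+00, -1.03082186e-01]), 'qvel': array([ 9.37172930e-05, -2.29424404e-03, -3.53751792e-03, -1.66286831e-04,
        1.68833437e-03,  5.85627076e-04]), 'tau': array([ 2.26804739e-03, -3.40640616e+01, -3.02793860e+01,  7.18739606e-02,
        3.04625707e-02, -1.25775587e-04]), 'eef_pos': array([ 246.37618948, -491.28840412,  212.57277001]), 'orientation': array([[ 4.48223586e-01, -8.93921256e-01, -6.36537426e-04],
       [-8.93919908e-01, -4.48224019e-01,  1.55782350e-03],
       [-1.67788290e-03, -1.29239758e-04, -9.99998584e-01]]), 'wrist_force': array([ 0.19434225, -0.55089537,  1.36722051]), 'wrist_torque': array([-0.02106668,  0.02398516,  0.00963302]), 'opening': 93.89939657023987}
```

View pics/scene0.png

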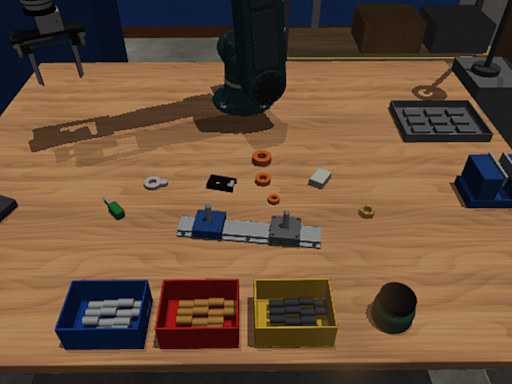

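View pics/side0.png

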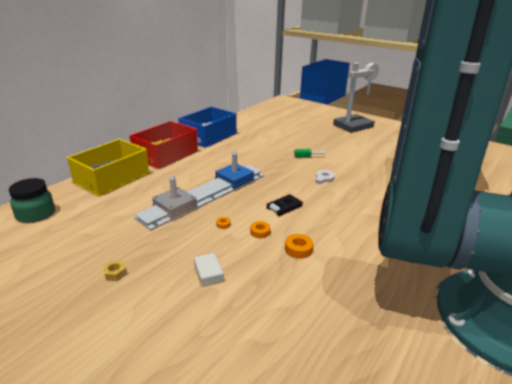

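View pics/wrist0.png

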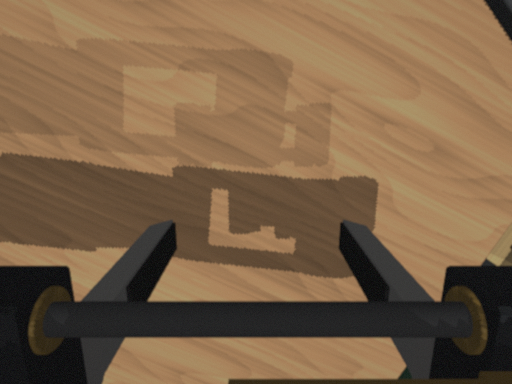

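```bash
cat > h.py <<'E'
import numpy as np, cv2
from rig import manip, eyes
def ray(m,u,v):
    d=np.linalg.inv(m['K'])@[u,v,1]; return m['attitude']@(d*[1,-1,-1])
def pix2(m,u,v,z):
    d=ray(m,u,v); p=m['position']; return p+d*(z-p[2])/d[2]
def proj(m,P):
    c=m['attitude'].T@(np.asarray(P,float)-m['position']); c=c*[1,-1,-1]; q=m['K']@c; return q[:2]/q[2]
def snap(n,f=None,crop=None,scale=1):
    m=eyes.camera_model(n); im=cv2.cvtColor(eyes.snapshot(n),cv2.COLOR_RGB2BGR)
    if f:
        o=im
        if crop: x,y,w,h=crop; o=im[y:y+h,x:x+w]
        o=cv2.resize(o,None,fx=scale,fy=scale,interpolation=cv2.INTER_CUBIC); cv2.imwrite('pics/'+f,o)
    return m,im
E
python3 - <<'E'
from h import *
m=eyes.camera_model('scene'); 
for n,u,v,z in [('cam',153,183,12),('br',220,183,14),('bigO',262,156,16),('midO',263,178,14),('smallO',274,198,12),('shim',320,178,22),('nut',367,211,16),('driver',116,209,12),('greytip',286,211,86),('bluetip',208,206,86)]:
    print(n,pix2(m,u,v,z).round())
s=eyes.camera_model('side')
for n,u,v,z in [('cam',325,176,12),('br',285,204,14),('bigO',299,243,16),('midO',260,228,16),('smallO',223,222,16),('nut',115,269,16),('greytip',173,178,86),('bluetip',235,153,86)]:
    print(n,pix2(s,u,v,z).round())
im=cv2.imread('pics/scene0.png')[140:255,90:400]; cv2.imwrite('pics/sc_crop.png',cv2.resize(im,None,fx=2.5,fy=2.5,interpolation=cv2.INTER_CUBIC))
im=cv2.imread('pics/side0.png')[140:290,90:350]; cv2.imwrite('pics/si_crop.png',cv2.resize(im,None,fx=3,fy=3,interpolation=cv2.INTER_CUBIC))
R=manip.observe()['orientation'];w=eyes.camera_model('wrist');print(R.T@(w['position']-manip.observe()['eef_pos']),R.T@w['attitude'])
E
```

```text
cam [ 456. -238.   12.]
br [460. -59.  14.]
bigO [345.  56.  16.]
midO [440.  56.  14.]
smallO [518.  82.  12.]
shim [451. 208.  22.]
nut [572. 310.  16.]
driver [ 556. -315.   12.]
greytip [642. 100.  86.]
bluetip [624. -76.  86.]
cam [ 440. -227.   12.]
br [445. -49.  14.]
bigO [347.  55.  16.]
midO [433.  62.  16.]
smallO [505.  92.  16.]
nut [557. 313.  16.]
greytip [623. 111.  86.]
bluetip [602. -67.  86.]
[  -1.22208923  -72.31039812 -171.72288078] [[ 9.99999215e-01 -2.97707723e-04 -1.21724133e-03]
 [-5.94040649e-04 -9.67910560e-01 -2.51294238e-01]
 [-1.10336851e-03  2.51294764e-01 -9.67909977e-01]]
```

View pics/sc_crop.png

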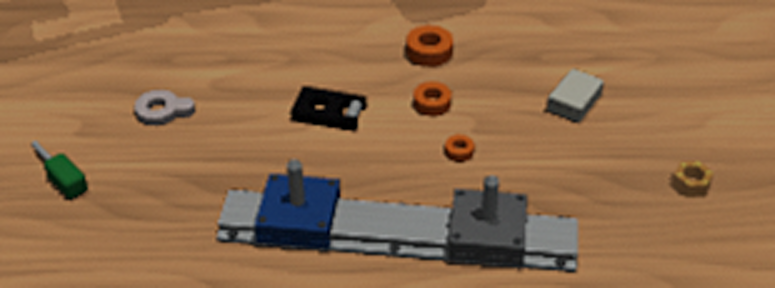

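View pics/si_crop.png

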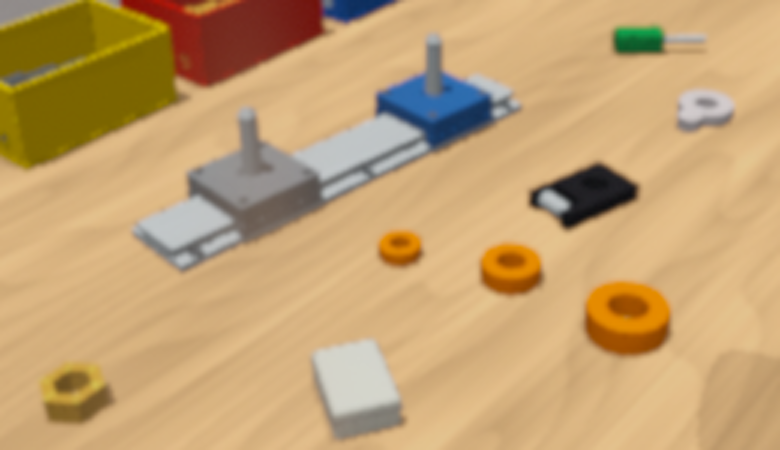

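>>> move_arm --pt "-0.02 -0.01 0 0 0 9 0.094" --pt "-0.03 0 0 0 0 9 0.094" --pt "-0.04 -0.01 0 0 0 8.6 0.094" --pt "-0.04 -0.02 0 0 0 0 0.094" --pt "-0.04 -0.025 0 0 0 0 0.094" --pt "-0.05 -0.025 0 0 0 0 0.094" --pt "-0.05 -0.025 0 0 0 0 0.094" --pt "-0.05 -0.025 0 0 0 0 0.094" --pt "-0.05 -0.025 0 0 0 0 0.094" --pt "-0.05 -0.025 0 0 0 0 0.094" --pt "-0.05 -0.025 0 0 0 0 0.094" --pt "-0.04 -0.02 0 0 0 0 0.094" --pt "0 0 0 0 0 0 0.094" --pt "0 0 0 0 0 0 0.094"

```text
time_s: 1.9
eef_pos: [455.7, 20.1, 213.1]
orientation: [[0.001, -1.0, -0.001], [-1.0, -0.001, -0.001], [0.001, 0.001, -1.0]]
wrist_force: [-0.5, 0.4, 0.6]
opening: 93.6
```

Run:
```python
from h import *
o=manip.observe();print(o['time_s'],o['eef_pos'],o['orientation'].round(4),o['q'].round(3))
m,im=snap('wrist','w1.png',None,1.5)
np.savez('w1.npz',im=im,**m)
```

```text
1.9 [455.67864503  20.09158603 213.09019484] [[ 8.0e-04 -1.0e+00 -1.1e-03]
 [-1.0e+00 -8.0e-04 -7.0e-04]
 [ 7.0e-04  1.1e-03 -1.0e+00]] [-8.000e-02 -1.230e-01  1.578e+00 -1.000e-03  1.687e+00  1.490e+00]
```

View pics/w1.png

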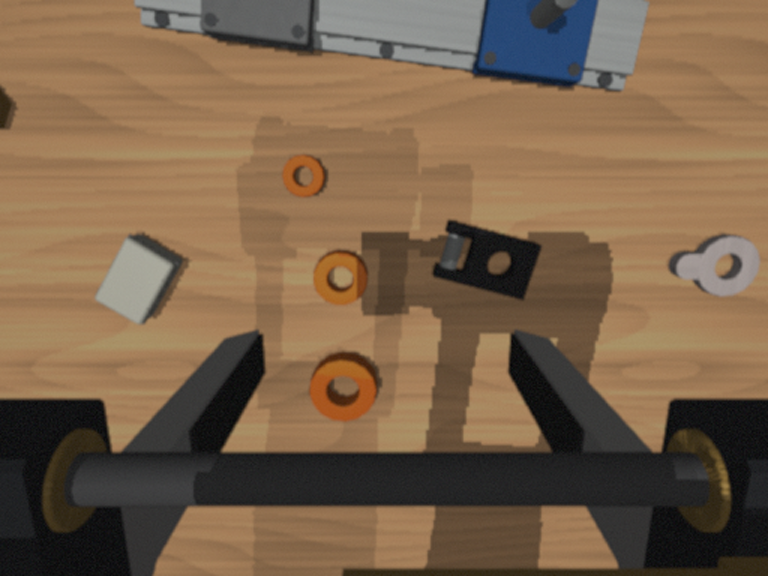

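Run:
```python
from h import *
m=dict(np.load('w1.npz')); 
for n,u,v,z in [('br',499,262,14),('br_c1',449,221,14),('br_c2',540,244,14),('br_c3',523,298,14),('br_c4',434,275,14),('midO',341,277,16),('midL',314,277,16),('midR',368,277,16),('smL',283,176,12),('smR',327,176,12),('bigL',310,387,20),('bigR',377,387,20),('cam',728,264,12),('nose',672,265,12)]:
    print(n,pix2(m,u/1.5,v/1.5,z).round(1))
T=np.array([455.7,20.1,213.1])
for x in(47,-47): print(proj(m,T+[0,-x,-8])*1.5)
im=m['im'];c=im[130:215,180:380];cv2.imwrite('pics/w1c.png',cv2.resize(c,None,fx=4,fy=4,interpolation=cv2.INTER_CUBIC))
```

```text
br [450.5 -65.3  14. ]
br_c1 [481.5 -26.4  14. ]
br_c2 [464.3 -95.3  14. ]
br_c3 [422.1 -85.5  14. ]
br_c4 [440.3 -16.3  14. ]
midO [439.1  54.6  16. ]
midL [439.1  75.1  16. ]
midR [439.1  34.1  16. ]
smL [513.9  95.6  12. ]
smR [513.9  63.5  12. ]
bigL [349.9  80.8  20. ]
bigR [349.9  27.4  20. ]
cam [ 448.6 -240.9   12. ]
nose [ 447.8 -198.2   12. ]
[509.66286277 350.0017897 ]
[265.36565379 349.8512168 ]
```

View pics/w1c.png

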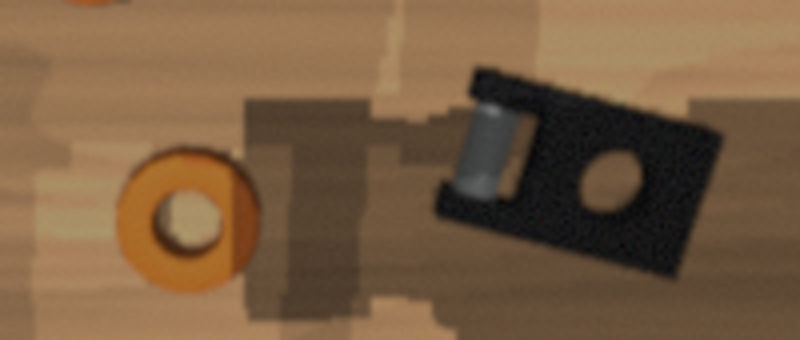

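>>> move_arm --pt "-0.02 -0.035 0 0 0 0 0.094" --pt "-0.02 -0.035 0 0 0 0 0.094" --pt "-0.02 -0.035 0 0 0 0 0.094" --pt "-0.02 -0.035 0 0 0 0 0.094" --pt "-0.005 -0.034 0 0 0 0 0.094" --pt "0 0 0 0 0 -9.45 0.094" --pt "0 0 0 0 0 -9.45 0.094" --pt "0 0 0 0 0 -9.45 0.094" --pt "0 0 0 0 0 -9.45 0.094" --pt "0 0 0 0 0 -9.45 0.094" --pt "0 0 0 0 0 -9.45 0.094" --pt "0 0 0 0 0 -9.45 0.094" --pt "0 0 0 0 0 -9.45 0.094" --pt "0 0 0 0 0 0 0.094" --pt "0 0 0 0 0 0 0.094"

```text
time_s: 3.82
eef_pos: [630.0, 104.4, 213.6]
orientation: [[0.968, -0.252, 0.0], [-0.252, -0.968, -0.0], [0.0, 0.0, -1.0]]
wrist_force: [-0.8, -0.3, 0.4]
opening: 94.1
```

Run:
```python
from h import *
o=manip.observe();print(o['time_s'],o['eef_pos'],o['orientation'].round(4),o['q'].round(3))
m,im=snap('wrist','w2.png',None,1.5)
np.savez('w2.npz',im=im,**m)
```

```text
3.825 [630.0324664  104.37736312 213.57080039] [[ 9.677e-01 -2.520e-01  1.000e-04]
 [-2.520e-01 -9.677e-01 -2.000e-04]
 [ 2.000e-04  2.000e-04 -1.000e+00]] [ 0.076  0.287  1.138 -0.     1.716  0.33 ]
```

View pics/w2.png

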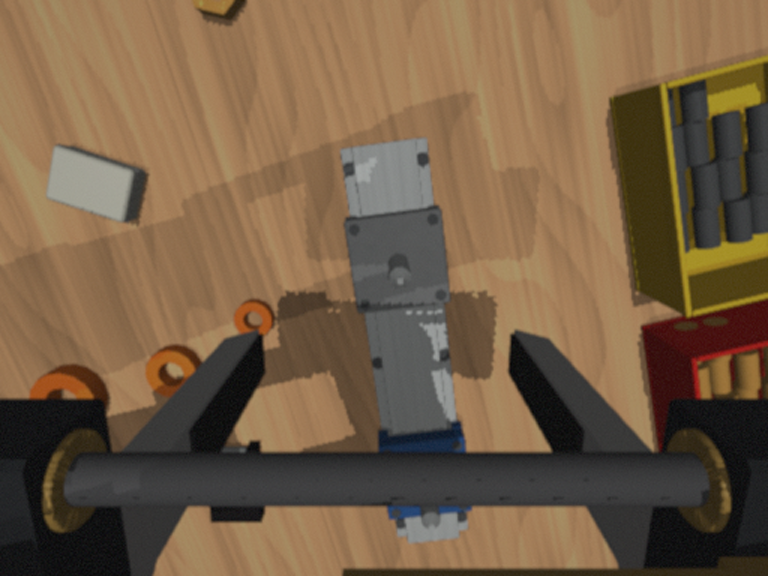

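Run:
```python
from h import *
m=dict(np.load('w2.npz')); 
for n,u,v,z in [('tip',400,280,86),('c1',345,223,32),('c2',441,206,32),('c3',449,300,32),('c4',357,310,32),('nut',218,0,16),('midO',174,369,16)]:
    print(n,pix2(m,u/1.5,v/1.5,z).round(1))
im=m['im'];c=im[120:220,210:320];cv2.imwrite('pics/w2c.png',cv2.resize(c,None,fx=6,fy=6,interpolation=cv2.INTER_CUBIC))
```

```text
tip [637.4 102.   86. ]
c1 [608.1 138.8  32. ]
c2 [676.6 133.3  32. ]
c3 [666.8  64.9  32. ]
c4 [599.2  74.5  32. ]
nut [564.8 301.2  16. ]
midO [442.4  59.1  16. ]
```

View pics/w2c.png

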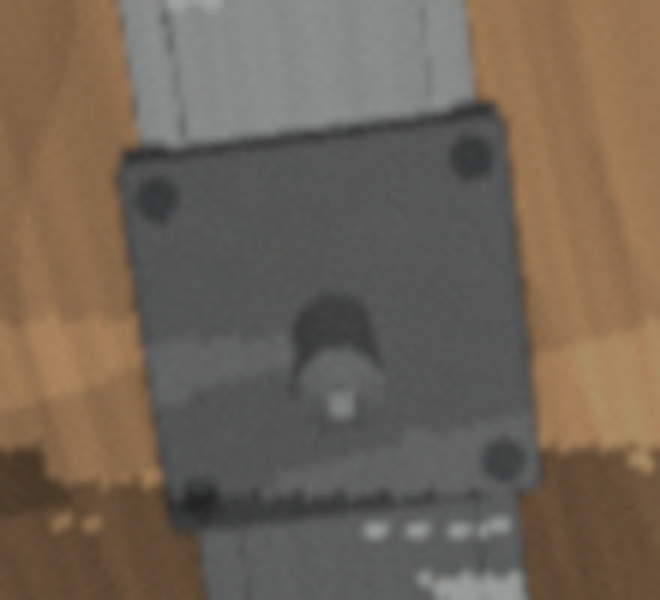

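>>> move_arm --pt "-0.022 0.035 0 0 0 0 0.094" --pt "-0.022 0.035 0 0 0 0 0.094" --pt "-0.022 0.035 0.01 0 0 0 0.094" --pt "-0.022 0.035 0.02 0 0 0 0.08" --pt "-0.022 0.035 0.02 0 0 0 0.07" --pt "-0.022 0.035 0.02 0 0 0 0.07" --pt "0 0 0 0 0 0 0.07" --pt "0 0 0 0 0 0 0.07"

```text
time_s: 4.88
eef_pos: [450.8, -65.2, 144.3]
orientation: [[0.968, -0.249, 0.002], [-0.249, -0.968, -0.0], [0.002, -0.0, -1.0]]
wrist_force: [0.4, 0.3, 2.0]
opening: 70.4
```

Run:
```python
from h import *
o=manip.observe();print(o['time_s'],o['eef_pos'],o['orientation'].round(4),o['q'].round(3))
m,im=snap('wrist','w3.png',None,1.5)
np.savez('w3.npz',im=im,**m)
```

```text
4.875 [450.77818205 -65.15409763 144.29972317] [[ 9.684e-01 -2.493e-01  1.900e-03]
 [-2.493e-01 -9.684e-01 -1.000e-04]
 [ 1.900e-03 -4.000e-04 -1.000e+00]] [-0.268 -0.103  1.697  0.     1.546 -0.017]
```

View pics/w3.png

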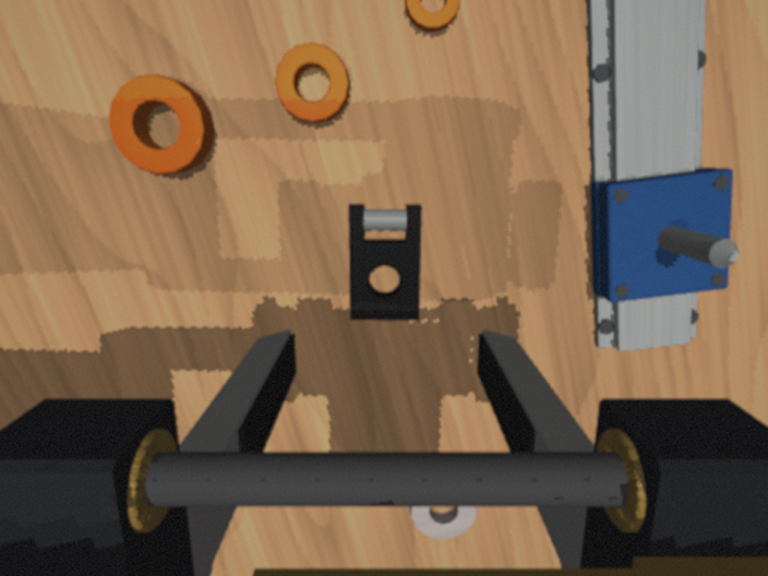

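Run:
```python
from h import *
m=dict(np.load('w3.npz')); 
o=manip.observe();R=o['orientation'];T=o['eef_pos']
for n,u,v,z in [('br',384.5,279,14),('c1',350,205,14),('c2',421,205,14),('c3',420,305,14),('c4',350,306,14),('midO',312,82,16),('bluetip',727,253,86)]:
    p=pix2(m,u/1.5,v/1.5,z);print(n,p.round(1),(R.T@(p-T)).round(1))
im=m['im'];c=im[125:225,210:310];cv2.imwrite('pics/w3c.png',cv2.resize(c,None,fx=6,fy=6,interpolation=cv2.INTER_CUBIC))
```

```text
br [449.1 -65.2  14. ] [ -2.3   0.7 130.6]
c1 [440.5 -15.7  14. ] [-23.  -45.  130.5]
c2 [481.7 -26.4  14. ] [ 19.6 -45.  130.6]
c3 [466.6 -87.1  14. ] [ 20.1  17.7 130.6]
c4 [423.6 -76.7  14. ] [-24.1  18.3 130.5]
midO [438.2  55.7  16. ] [ -42.9 -113.6  128.5]
bluetip [612.2 -76.   86. ] [158.6 -29.3  59. ]
```

View pics/w3c.png

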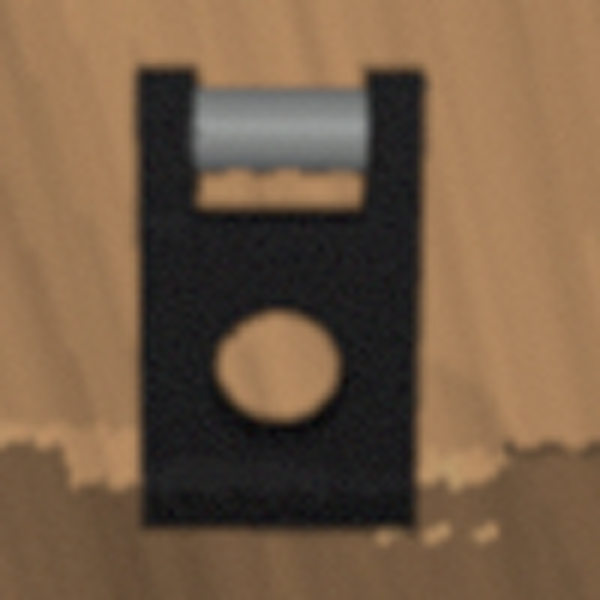

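>>> move_arm --pt "-0.002 0.0015 0.03 0 0 0 0.07" --pt "0 0 0.04 0 0 0 0.07" --pt "0 0 0.03 0 0 0 0.07" --pt "0 0 0.02 0 0 0 0.07" --pt "0 0 0.013 0 0 0 0.07" --pt "0 0 0 0 0 0 0.07" --pt "0 0 0 0 0 0 0.03" --pt "0 0 0 0 0 0 0.03" --pt "0 0 0 0 0 0 0.03" --pt "0 0 0 0 0 0 0.03" --pt "0 0 0 0 0 0 0.03" --pt "0 0 0 0 0 0 0.03"

```text
time_s: 6.42
eef_pos: [448.6, -66.4, 11.3]
orientation: [[0.969, -0.248, 0.002], [-0.248, -0.969, -0.001], [0.002, 0.0, -1.0]]
wrist_force: [0.0, -0.1, 4.7]
opening: 43.4
```

Run:
```python
from h import *
m,im=snap('wrist','w4.png',None,1.5)
np.savez('w4.npz',im=im,**m)
o=manip.observe();R=o['orientation'];T=o['eef_pos'];print(T,o['opening'])
```

```text
[448.59583482 -66.35917564  11.309029  ] 43.85587223846592
```

View pics/w4.png

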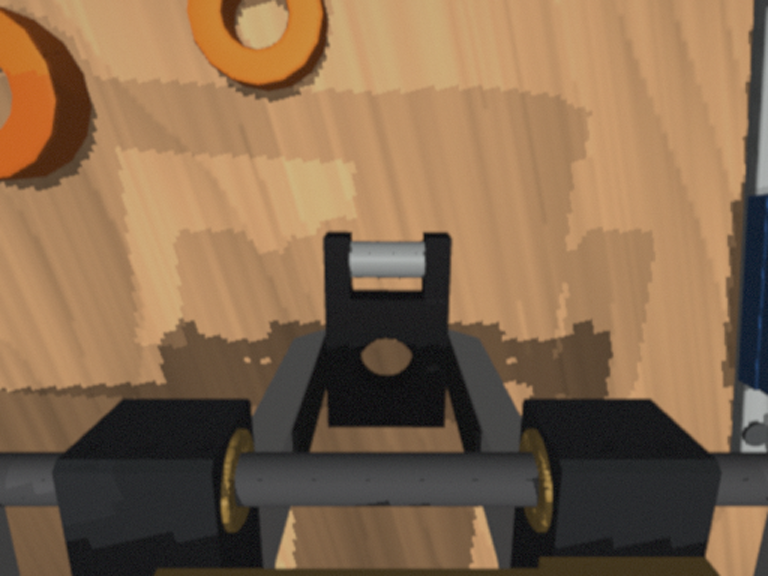

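Run:
```python
from h import *
m=dict(np.load('w4.npz')); 
o=manip.observe();R=o['orientation'];T=o['eef_pos']
for n,u,v,z in [('br',386.5,356,9),('c1',325,233,16),('c2',450,233,16),('tip',386,345,2)]:
    p=pix2(m,u/1.5,v/1.5,z);print(n,p.round(1),(R.T@(p-T)).round(1))
print([ (proj(m,T+R@[x,y,8])*1.5).round() for x in (-22,22) for y in (-8,8)])
```

```text
br [448.1 -65.    9. ] [-0.9 -1.2  2.3]
c1 [439.7 -14.   16. ] [-21.6 -48.5  -4.7]
c2 [480.4 -24.5  16. ] [ 20.5 -48.5  -4.7]
tip [448.3 -63.3   2. ] [-1.  -2.9  9.3]
[array([331., 334.]), array([332., 372.]), array([446., 334.]), array([445., 372.])]
```

>>> move_arm --pt "0 0 -0.02 0 0 0 0.03" --pt "0 0 -0.04 0 0 0 0.03" --pt "0 0 -0.04 0 0 0 0.03" --pt "0 0 -0.03 0 0 0 0.03" --pt "0.02 -0.03 -0.01 0 0 0 0.03" --pt "0.02 -0.03 0 0 0 0 0.03" --pt "0.02 -0.03 0 0 0 0 0.03" --pt "0.02 -0.03 0 0 0 0 0.03" --pt "0.02 -0.03 0 0 0 0 0.03" --pt "0.02 -0.03 0 0 0 0 0.03" --pt "0.022 -0.029 0 0 0 0 0.03" --pt "0 0 0.02 0 0 0 0.03" --pt "0 0 0.014 0 0 0 0.03" --pt "0 0 0 0 0 0 0.03" --pt "0 0 0 0 0 0 0.03"

```text
time_s: 8.35
eef_pos: [637.0, 100.8, 116.7]
orientation: [[0.969, -0.249, 0.0], [-0.249, -0.969, -0.0], [0.0, 0.0, -1.0]]
wrist_force: [-0.4, -0.3, -1.9]
opening: 43.9
```

Run:
```python
from h import *
m,im=snap('wrist','w5.png',None,1.5)
np.savez('w5.npz',im=im,**m)
snap('scene','s5.png',(230,130,120,100),6)
o=manip.observe();R=o['orientation'];T=o['eef_pos'];print(T,o['opening'],R.round(4))
```

```text
[637.5308217  100.86428004 117.67571061] 43.49510423466452 [[ 9.686e-01 -2.486e-01  1.900e-03]
 [-2.486e-01 -9.686e-01  1.000e-04]
 [ 1.800e-03 -5.000e-04 -1.000e+00]]
```

View pics/w5.png

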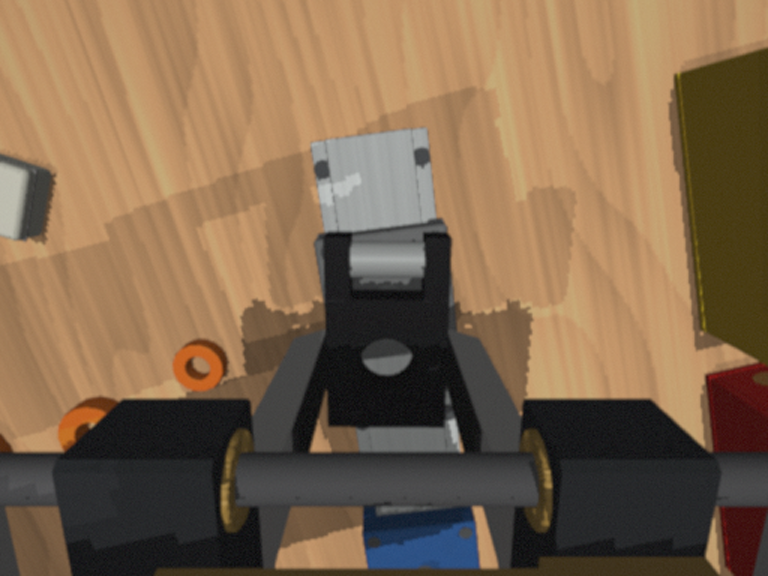

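View pics/s5.png

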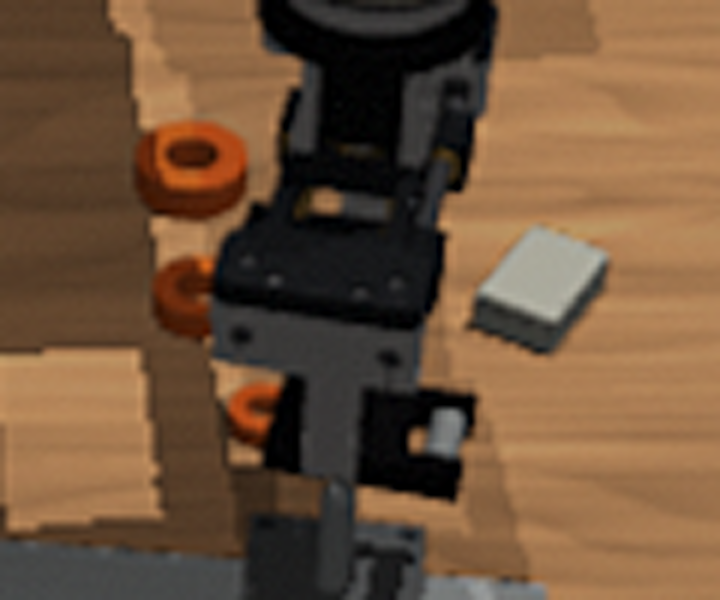

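Run:
```python
from h import *
im=np.load('w5.npz')['im'];c=im[215:265,230:285].astype(float)*1.8
cv2.imwrite('pics/w5c.png',cv2.resize(np.clip(c,0,255).astype('uint8'),None,fx=12,fy=12,interpolation=cv2.INTER_CUBIC))
```

```text
(no output)
```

View pics/w5c.png

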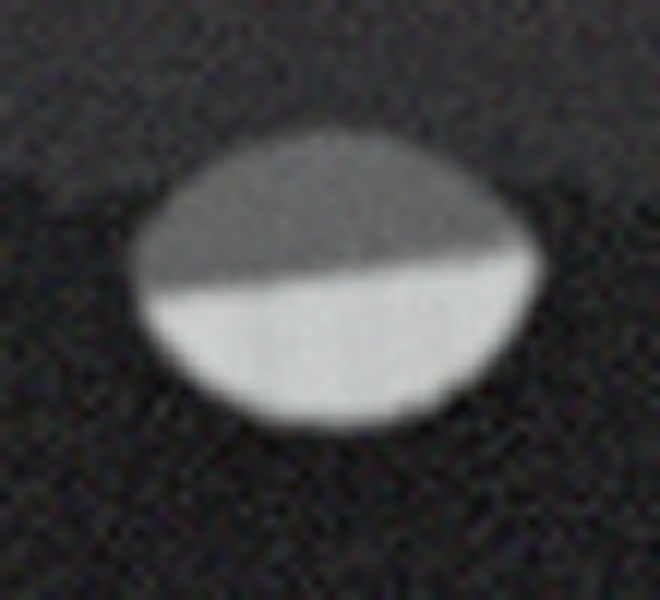

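Run:
```python
from h import *
m=dict(np.load('w5.npz')); print(proj(m,[638,102,86])*1.5)
for u,v in [(243.3,239.8),(273.3,235.3),(318/1.5,238/1.5),(443/1.5,220/1.5),(450/1.5,295/1.5)]: print(pix2(m,u,v,32).round(1))
```

```text
[389.89252263 329.81255733]
[616.1  69.8  32. ]
[641.1  67.5  32. ]
[610.  141.3  32. ]
[674.8 134.3  32. ]
[669.6  94.3  32. ]
```

>>> move_arm --pt "0 -0.0007 0.015 0 0 0 0.03" --pt "0 0 0.012 0 0 0 0.03" --pt "0 0 0.012 0 0 0 0.03" --pt "0 0 0 0 0 0 0.03"

```text
time_s: 8.95
eef_pos: [636.0, 101.7, 75.1]
orientation: [[0.969, -0.248, -0.004], [-0.248, -0.969, -0.0], [-0.004, 0.001, -1.0]]
wrist_force: [0.3, 0.8, -1.8]
opening: 43.8
```

>>> move_arm --pt "0 0 0.01 0 0 0 0.03" --pt "0 0 0.01 0 0 0 0.03" --pt "0 0 0.007 0 0 0 0.03" --pt "0 0 0.004 0 0 0 0.03" --pt "0 0 0 0 0 0 0.03" --pt "0 0 0 0 0 0 0.03"

```text
time_s: 9.7
eef_pos: [637.6, 101.8, 46.9]
orientation: [[0.969, -0.248, 0.001], [-0.248, -0.969, -0.0], [0.001, -0.0, -1.0]]
wrist_force: [-0.6, 0.1, -1.8]
opening: 43.6
```

>>> move_arm --pt "0 0 0.003 0 0 0 0.03" --pt "0 0 0 0 0 0 0.03" --pt "0 0 0 0 0 0 0.03"

```text
time_s: 10.07
eef_pos: [637.3, 101.8, 43.5]
orientation: [[0.969, -0.248, -0.0], [-0.248, -0.969, -0.0], [-0.0, 0.0, -1.0]]
wrist_force: [-0.1, -0.3, -0.9]
opening: 43.8
```

>>> move_arm --pt "0 0 0 0 0 0 0.06" --pt "0 0 0 0 0 0 0.06" --pt "0 0 0 0 0 0 0.06" --pt "0 0 -0.02 0 0 0 0.06" --pt "0 0 -0.03 0 0 0 0.06" --pt "0 0 -0.05 0 0 0 0.07" --pt "0 0 -0.05 0 0 0 0.07" --pt "0 0 0 0 0 0 0.07" --pt "0 0 0 0 0 0 0.07"

```text
time_s: 11.2
eef_pos: [637.3, 101.8, 194.2]
orientation: [[0.969, -0.248, 0.001], [-0.248, -0.969, -0.0], [0.001, -0.0, -1.0]]
wrist_force: [0.2, 0.3, 0.4]
opening: 69.9
```

Run:
```python
from h import *
m,im=snap('wrist','w6.png',None,1.5)
np.savez('w6.npz',im=im,**m)
o=manip.observe();R=o['orientation'];T=o['eef_pos'];print(T,o['opening'],R.round(4))
print(proj(m,[638,102.7,86])*1.5,proj(m,[638,102.7,46])*1.5)
```

```text
[636.69267723 101.77159869 192.53322538] 70.06276339705583 [[ 9.687e-01 -2.482e-01 -1.900e-03]
 [-2.482e-01 -9.687e-01 -2.000e-04]
 [-1.800e-03  7.000e-04 -1.000e+00]]
[388.19776871 285.56632585] [387.82647562 270.33547338]
```

View pics/w6.png

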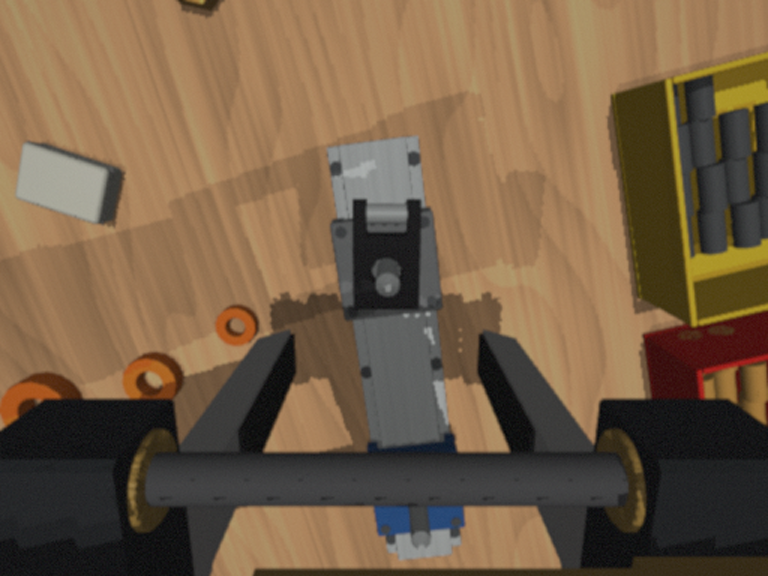

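>>> move_arm --pt "-0.01 0.03 0 0 0 0 0.08" --pt "-0.01 0.035 0 0 0 0 0.08" --pt "-0.01 0.039 0 0 0 0 0.08" --pt "-0.01 0.04 0 0 0 0 0.08" --pt "-0.01 0.04 0 0 0 0 0.08" --pt "-0.01 0.04 0 0 0 0 0.08" --pt "-0.01 0.04 0 0 0 0 0.08" --pt "-0.01 0.04 0 0 0 0 0.08" --pt "-0.01 0.04 0.01 0 0 0 0.08" --pt "-0.008 0.035 0.015 0 0 -7.5 0.08" --pt "0 0 0.02 0 0 -7.5 0.08" --pt "0 0 0 0 0 0 0.08" --pt "0 0 0 0 0 0 0.08"

```text
time_s: 12.88
eef_pos: [448.3, -240.6, 148.1]
orientation: [[1.0, 0.01, -0.001], [0.01, -1.0, 0.001], [-0.001, -0.001, -1.0]]
wrist_force: [0.3, 0.9, -0.1]
opening: 80.5
```

Run:
```python
from h import *
m,im=snap('wrist','w7.png',None,1.5)
np.savez('w7.npz',im=im,**m)
o=manip.observe();R=o['orientation'];T=o['eef_pos'];print(T,o['opening'],R.round(4),o['q'].round(3))
c=im[120:260,180:340]; cv2.imwrite('pics/w7c.png',cv2.resize(c,None,fx=4,fy=4,interpolation=cv2.INTER_CUBIC))
```

```text
[ 448.67389484 -240.72706114  148.78270391] 80.27203761698526 [[ 9.999e-01  1.040e-02  2.000e-04]
 [ 1.040e-02 -9.999e-01 -1.000e-04]
 [ 2.000e-04  1.000e-04 -1.000e+00]] [-0.604  0.018  1.572  0.     1.552 -0.614]
```

View pics/w7.png

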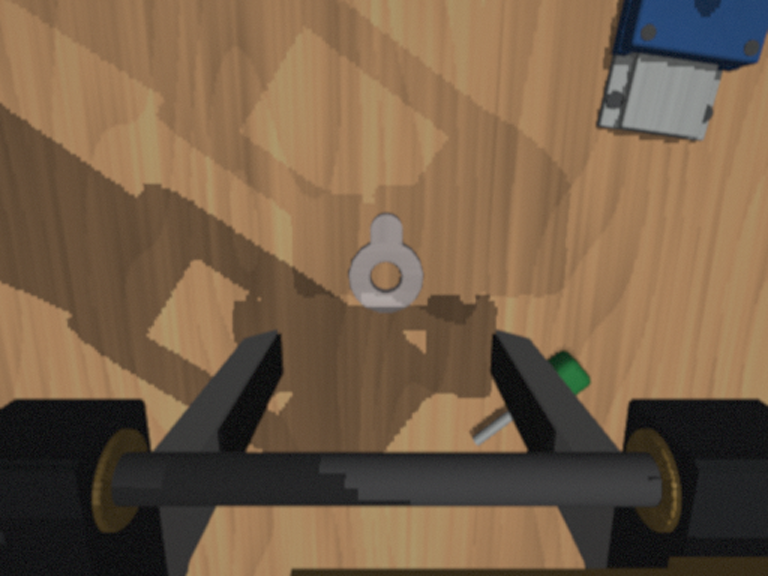

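View pics/w7c.png

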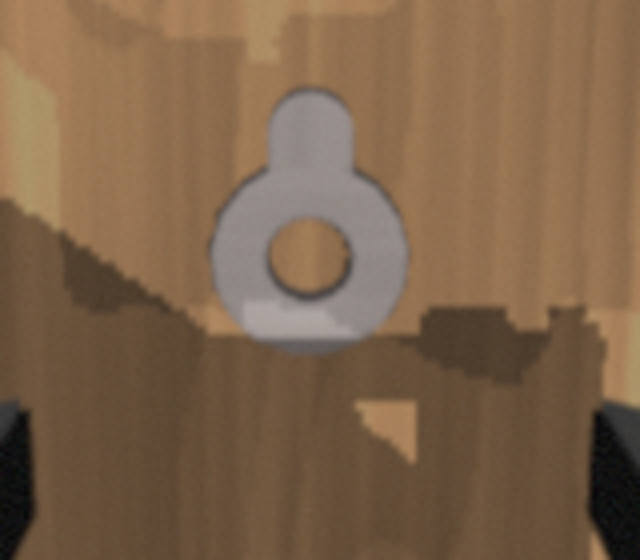

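Run:
```python
from h import *
m=dict(np.load('w7.npz')); 
o=manip.observe();R=o['orientation'];T=o['eef_pos']
for n,u,v,z in [('cam',257.25,184.25,8),('L',180+211/4,184,12),('R',180+408/4,184,12),('bot',257,120+352/4,6),('nose',257.2,120+88/4,12),('blade',477/1.5,438/1.5,12),('handle',555/1.5,390/1.5,20),('handlenear',545/1.5,360/1.5,12)]:
    p=pix2(m,u,v,z);print(n,p.round(1),(R.T@(p-T)).round(1))
```

```text
cam [ 447.3 -241.4    8. ] [ -1.5   0.6 140.8]
L [ 423.9 -240.4   12. ] [-24.8  -0.6 136.8]
R [ 470.8 -240.    12. ] [ 22.1  -0.6 136.8]
bot [ 447.3 -266.     6. ] [ -1.7  25.2 142.8]
nose [ 446.8 -200.5   12. ] [ -1.5 -40.3 136.8]
blade [ 511.5 -354.8   12. ] [ 61.6 114.7 136.8]
handle [ 559. -314.   20.] [109.5  74.4 128.8]
handlenear [ 553.3 -296.3   12. ] [104.   56.7 136.8]
```

>>> move_arm --pt "-0.001 0.0005 0.03 0 0 0 0.075" --pt "0 0 0.04 0 0 0 0.075" --pt "0 0 0.033 0 0 0 0.075" --pt "0 0 0.02 0 0 0 0.075" --pt "0 0 0.015 0 0 0 0.075" --pt "0 0 0 0 0 0 0.075" --pt "0 0 0 0 0 0 0.03" --pt "0 0 0 0 0 0 0.03" --pt "0 0 0 0 0 0 0.03" --pt "0 0 0 0 0 0 0.03" --pt "0 0 0 0 0 0 0.03" --pt "0 0 0 0 0 0 0.03"

```text
time_s: 14.42
eef_pos: [447.8, -241.9, 11.3]
orientation: [[1.0, 0.011, 0.001], [0.011, -1.0, -0.001], [0.001, 0.001, -1.0]]
wrist_force: [0.0, 1.1, 4.7]
opening: 47.5
```

Run:
```python
from h import *
m,im=snap('wrist')
np.savez('w8.npz',im=im,**m)
o=manip.observe();R=o['orientation'];T=o['eef_pos'];print(T,o['opening'],R.round(4))
c=im[120:300,150:360]; cv2.imwrite('pics/w8c.png',cv2.resize(c,None,fx=3,fy=3,interpolation=cv2.INTER_CUBIC))
```

```text
[ 447.78187589 -241.8943046    11.2284756 ] 47.211758246847594 [[ 9.999e-01  1.100e-02  1.000e-03]
 [ 1.100e-02 -9.999e-01 -9.000e-04]
 [ 1.000e-03  9.000e-04 -1.000e+00]]
```

View pics/w8c.png

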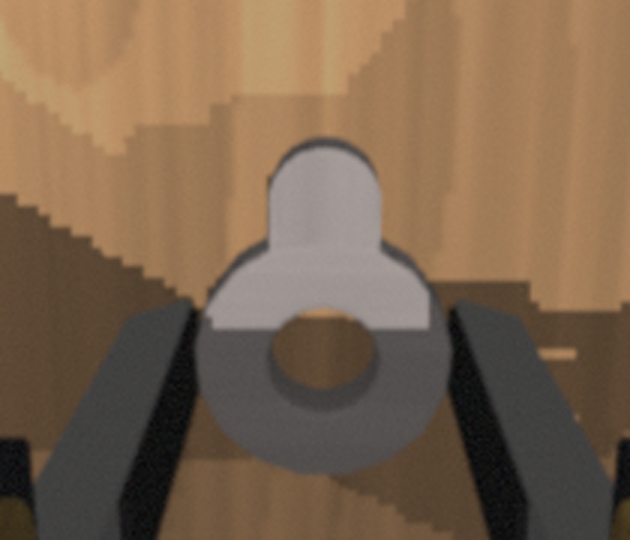

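Run:
```python
from h import *
m=dict(np.load('w8.npz')); 
o=manip.observe();R=o['orientation'];T=o['eef_pos']
for n,u,v,z in [('cam',258,239.7,12),('nose',257.8,120+147/3,12),('bot',257,120+474/3,12)]:
    p=pix2(m,u,v,z);print(n,p.round(1),(R.T@(p-T)).round(1))
```

```text
cam [ 447.2 -240.6   12. ] [-0.5 -1.3 -0.8]
nose [ 446.7 -200.9   12. ] [ -0.7 -41.   -0.8]
bot [ 447. -264.   12.] [-1.1 22.1 -0.8]
```

>>> move_arm --pt "0 0 -0.02 0 0 0 0.03" --pt "0 0 -0.04 0 0 0 0.03" --pt "0 0 -0.04 0 0 0 0.03" --pt "0 0 -0.03 0 0 0 0.03" --pt "0.019 -0.03 0 0 0 0 0.03" --pt "0.02 -0.035 0 0 0 0 0.03" --pt "0.02 -0.035 0 0 0 0 0.03" --pt "0.02 -0.035 0 0 0 0 0.03" --pt "0.02 -0.035 0 0 0 0 0.03" --pt "0.02 -0.035 0 0 0 0 0.03" --pt "0.02 -0.035 0 0 0 0 0.03" --pt "0.02 -0.035 0 0 0 0 0.03" --pt "0.02 -0.035 0 0 0 0 0.03" --pt "0.015 -0.031 0 0 0 0 0.03" --pt "0 0 0.02 0 0 0 0.03" --pt "0 0 0.005 0 0 0 0.03" --pt "0 0 0 0 0 0 0.03" --pt "0 0 0 0 0 0 0.03"

```text
time_s: 16.73
eef_pos: [637.6, 100.6, 115.9]
orientation: [[1.0, 0.01, 0.001], [0.01, -1.0, -0.0], [0.001, 0.0, -1.0]]
wrist_force: [1.1, 0.4, 0.5]
opening: 47.4
```

Run:
```python
from h import *
m,im=snap('wrist','w9.png',None,1.5)
np.savez('w9.npz',im=im,**m)
o=manip.observe();R=o['orientation'];T=o['eef_pos'];print(T,o['opening'],R.round(4))
```

```text
[637.81631463 100.73080423 116.31100306] 47.534751934895695 [[ 1.0e+00  9.8e-03  1.3e-03]
 [ 9.8e-03 -1.0e+00 -1.0e-04]
 [ 1.3e-03  1.0e-04 -1.0e+00]]
```

View pics/w9.png

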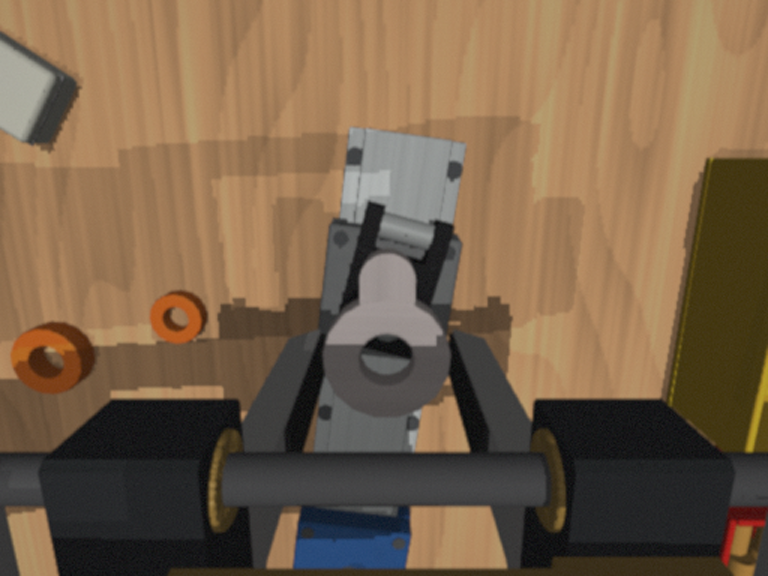

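>>> move_arm --pt "0 -0.0008 0.015 0 0 0 0.03" --pt "0 0 0.015 0 0 0 0.03" --pt "0 0 0.012 0 0 0 0.03" --pt "0 0 0.008 0 0 0 0.03" --pt "0 0 0.004 0 0 0 0.03" --pt "0 0 0 0 0 0 0.03" --pt "0 0 0 0 0 0 0.03"

```text
time_s: 17.65
eef_pos: [638.0, 102.4, 62.2]
orientation: [[1.0, 0.011, 0.001], [0.011, -1.0, -0.0], [0.001, 0.0, -1.0]]
wrist_force: [-0.4, -0.1, -1.0]
opening: 47.5
```

>>> move_arm --pt "0 0 0.0045 0 0 0 0.03" --pt "0 0 0 0 0 0 0.03" --pt "0 0 0 0 0 0 0.03" --pt "0 0 0 0 0 0 0.065" --pt "0 0 0 0 0 0 0.065" --pt "0 0 0 0 0 0 0.065" --pt "0 0 -0.02 0 0 0 0.065" --pt "0 0 -0.03 0 0 0 0.065" --pt "0 0 -0.05 0 0 0 0.065" --pt "0 0 -0.04 0 0 0 0.065" --pt "0 0 0 0 0 0 0.07" --pt "0 0 0 0 0 0 0.07"

```text
time_s: 19.15
eef_pos: [637.3, 102.4, 196.9]
orientation: [[1.0, 0.011, -0.0], [0.011, -1.0, -0.0], [-0.0, 0.0, -1.0]]
wrist_force: [0.1, -0.6, 0.4]
opening: 70.0
```

Run:
```python
from h import *
m,im=snap('wrist')
np.savez('w10.npz',im=im,**m)
o=manip.observe();R=o['orientation'];T=o['eef_pos'];print(T,o['opening'],o['wrist_force'])
print(proj(m,[638,102.7,86]))
c=im[100:230,180:340]; cv2.imwrite('pics/w10c.png',cv2.resize(c,None,fx=4,fy=4,interpolation=cv2.INTER_CUBIC))
```

```text
[636.82204224 102.33120959 195.58225234] 69.96290118096323 [-0.64036098 -0.58913895 -0.03130149]
[259.05824628 190.6168103 ]
```

View pics/w10c.png

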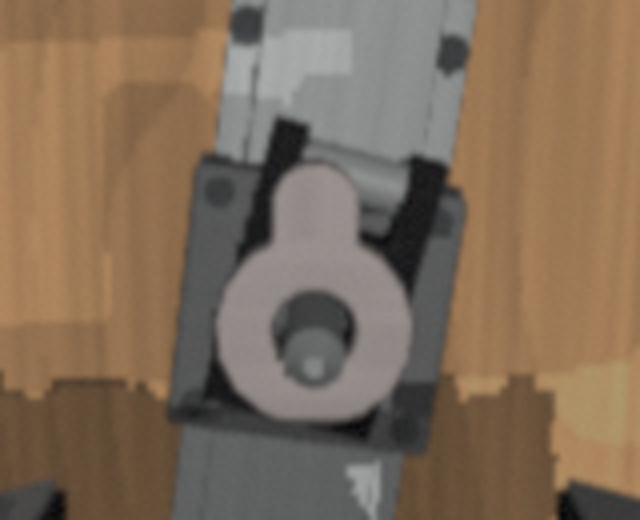

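>>> move_arm --pt "-0.03 0.006 0 0 0 0 0.06" --pt "-0.034 0.007 0 0 0 0 0.06" --pt "-0.034 0.007 0 0 0 0 0.06" --pt "-0.034 0.008 0 0 0 0 0.06" --pt "-0.034 0.008 0.015 0 0 0 0.06" --pt "-0.032 0.008 0.03 0 0 0 0.06" --pt "0 0 0 0 0 0 0.06" --pt "0 0 0 0 0 0 0.06" --pt "0 0 0 0 0 0 0.06"

```text
time_s: 20.32
eef_pos: [442.1, 56.4, 153.5]
orientation: [[1.0, 0.011, 0.003], [0.011, -1.0, 0.0], [0.003, 0.0, -1.0]]
wrist_force: [0.7, -0.3, 0.1]
opening: 60.0
```

Run:
```python
from h import *
m,im=snap('wrist','w11.png',None,1.5)
np.savez('w11.npz',im=im,**m)
o=manip.observe();R=o['orientation'];T=o['eef_pos'];print(T,o['opening'])
h=cv2.cvtColor(im,cv2.COLOR_BGR2HSV); k=cv2.inRange(h,(3,150,70),(22,255,255))
n,l,s,c=cv2.connectedComponentsWithStats(k)
for i in range(1,n):
    if s[i,4]>200: print(s[i],c[i], (R.T@(pix2(m,*c[i],15)-T)).round(1))
```

```text
[441.99141463  56.36032519 153.46267765] 60.108256096490976
[317 141  33  33 689] [333.26124819 157.09143687] [ 70.6 -25.7 138.7]
[ 129  155   60   57 2260] [158.17964602 182.85044248] [-95.5  -0.9 138.2]
[ 232  161   43   45 1209] [253.15384615 183.30024814] [ -4.7  -0.4 138.4]
```

View pics/w11.png

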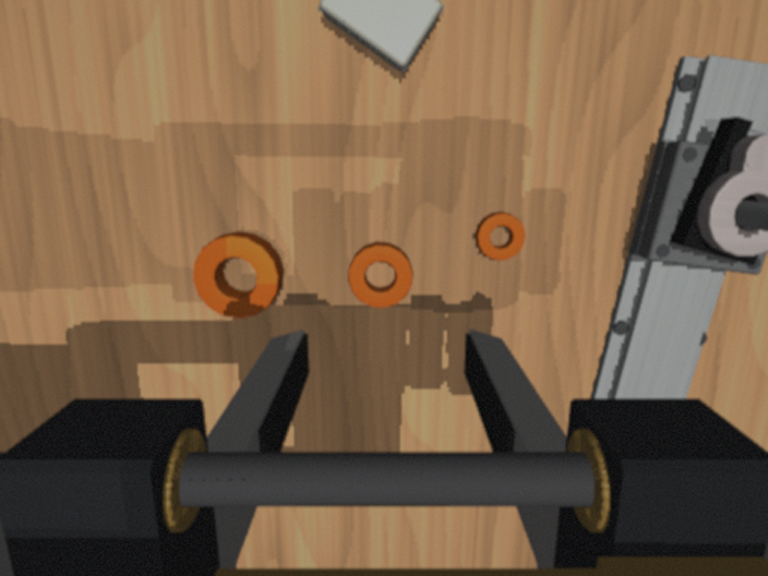

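Run:
```python
from h import *
m=dict(np.load('w11.npz'));im=m['im']
cv2.imwrite('pics/w11c.png',cv2.resize(im[130:220,120:360],None,fx=3.2,fy=3.2,interpolation=cv2.INTER_CUBIC))
for n,a,b,v,z in(('big',129,189,183,20),('mid',232,275,183,16),('small',317,350,157,12)):
    print(n,np.linalg.norm(pix2(m,a,v,z)-pix2(m,b,v,z)).round(1))
```

```text
big 56.4
mid 41.0
small 31.3
```

View pics/w11c.png

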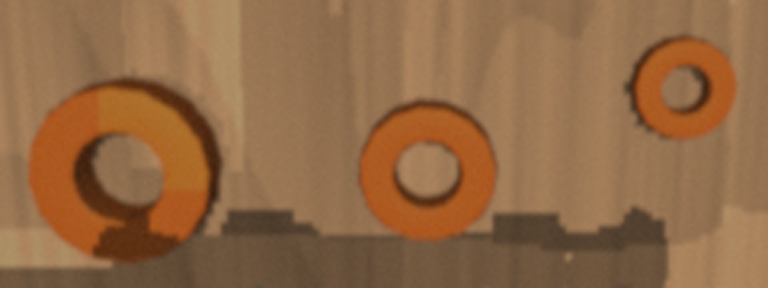

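>>> move_arm --pt "-0.004 -0.001 0.03 0 0 0 0.06" --pt "0 0 0.04 0 0 0 0.06" --pt "0 0 0.035 0 0 0 0.06" --pt "0 0 0.02 0 0 0 0.06" --pt "0 0 0.016 0 0 0 0.06" --pt "0 0 0 0 0 0 0.06" --pt "0 0 0 0 0 0 0.03" --pt "0 0 0 0 0 0 0.03" --pt "0 0 0 0 0 0 0.03" --pt "0 0 0 0 0 0 0.03" --pt "0 0 0 0 0 0 0.03"

```text
time_s: 21.75
eef_pos: [437.2, 57.2, 12.1]
orientation: [[1.0, 0.011, 0.003], [0.011, -1.0, -0.0], [0.003, 0.0, -1.0]]
wrist_force: [-0.0, 0.3, 5.9]
opening: 40.6
```

Run:
```python
from h import *
m,im=snap('wrist')
np.savez('w12.npz',im=im,**m)
o=manip.observe();R=o['orientation'];T=o['eef_pos'];print(T,o['opening'],R.round(4))
c=im[120:300,150:360]; cv2.imwrite('pics/w12c.png',cv2.resize(c,None,fx=3,fy=3,interpolation=cv2.INTER_CUBIC))
```

```text
[437.15714739  57.16946725  12.12707127] 40.74988707805906 [[ 9.999e-01  1.110e-02  2.600e-03]
 [ 1.110e-02 -9.999e-01 -1.000e-04]
 [ 2.600e-03  1.000e-04 -1.000e+00]]
```

View pics/w12c.png

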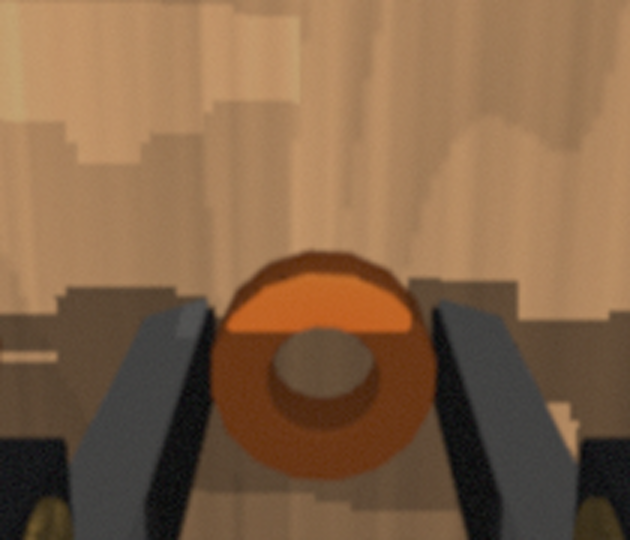

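Run:
```python
from h import *
m=dict(np.load('w12.npz')); 
o=manip.observe();R=o['orientation'];T=o['eef_pos']
for n,u,v,z in [('hole',258,246,16),('top',257.8,120+273/3,16),('bot',257,120+480/3,16)]:
    p=pix2(m,u,v,z);print(n,p.round(1),(R.T@(p-T)).round(1))
q=np.array([638,102.7,0])-R@[0,-1,0]-T;print(R.T@q)
```

```text
hole [436.6  56.1  16. ] [-0.5  1.  -3.9]
top [436.3  76.1  16. ] [ -0.6 -19.   -3.9]
bot [436.3  35.5  16. ] [-1.1 21.6 -3.9]
[201.30217604 -42.30429175  12.65381183]
```

>>> move_arm --pt "0 0 -0.02 0 0 0 0.03" --pt "0 0 -0.04 0 0 0 0.03" --pt "0 0 -0.04 0 0 0 0.03" --pt "0 0 -0.03 0 0 0 0.03" --pt "0.03 -0.007 0 0 0 0 0.03" --pt "0.035 -0.008 0 0 0 0 0.03" --pt "0.035 -0.008 0 0 0 0 0.03" --pt "0.035 -0.008 0 0 0 0 0.03" --pt "0.035 -0.007 0 0 0 0 0.03" --pt "0.031 -0.006 0 0 0 0 0.03" --pt "0 0 0.015 0 0 0 0.03" --pt "0 0 0.007 0 0 0 0.03" --pt "0 0 0 0 0 0 0.03" --pt "0 0 0 0 0 0 0.03" --pt "0 0 0 0 0 0 0.03"

```text
time_s: 23.68
eef_pos: [636.6, 103.3, 120.0]
orientation: [[1.0, 0.011, 0.001], [0.011, -1.0, 0.0], [0.001, -0.0, -1.0]]
wrist_force: [0.2, -0.5, 0.5]
opening: 40.9
```

Run:
```python
from h import *
m,im=snap('wrist','w13.png',None,1.5)
np.savez('w13.npz',im=im,**m)
o=manip.observe();R=o['orientation'];T=o['eef_pos'];print(T,o['opening'],R.round(4))
print('err tool',R.T@(np.array([638,102.7,0])-T)-[0,1.1,0])
```

```text
[636.66019425 103.32308575 119.90645886] 40.84319023750986 [[ 0.9999  0.0109  0.0015]
 [ 0.0109 -0.9999 -0.    ]
 [ 0.0015  0.     -1.    ]]
err tool [  1.15797521  -0.46570984 119.90829397]
```

View pics/w13.png

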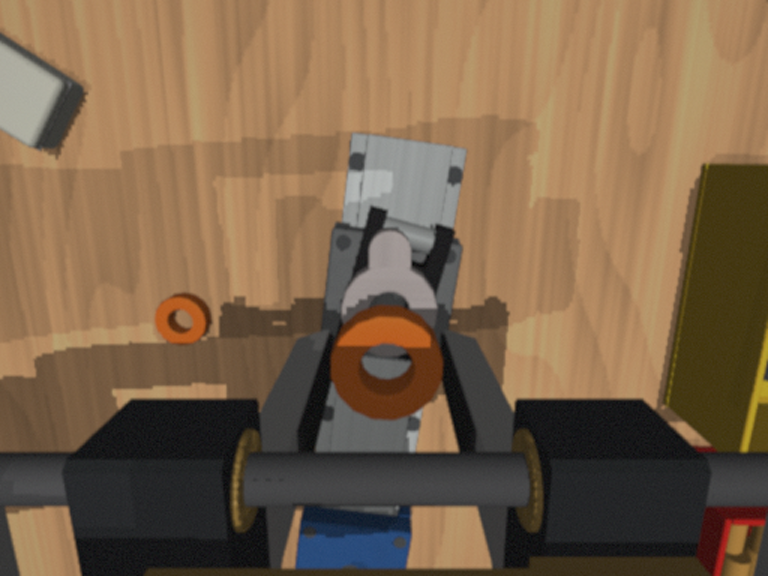

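>>> move_arm --pt "0.001 -0.0005 0.012 0 0 0 0.03" --pt "0 0 0.015 0 0 0 0.03" --pt "0 0 0.012 0 0 0 0.03" --pt "0 0 0.007 0 0 0 0.03" --pt "0 0 0 0 0 0 0.03" --pt "0 0 0 0 0 0 0.03"

```text
time_s: 24.48
eef_pos: [637.9, 103.9, 73.4]
orientation: [[1.0, 0.011, 0.001], [0.011, -1.0, -0.0], [0.001, 0.0, -1.0]]
wrist_force: [0.2, 0.2, 0.0]
opening: 41.1
```

>>> move_arm --pt "0 0 0.003 0 0 0 0.03" --pt "0 0 0 0 0 0 0.03" --pt "0 0 0 0 0 0 0.03" --pt "0 0 0 0 0 0 0.06" --pt "0 0 0 0 0 0 0.06" --pt "0 0 0 0 0 0 0.06" --pt "0 0 -0.02 0 0 0 0.06" --pt "0 0 -0.03 0 0 0 0.06" --pt "0 0 -0.04 0 0 0 0.06" --pt "0 0 -0.03 0 0 0 0.06" --pt "0 0 0 0 0 0 0.06" --pt "0 0 0 0 0 0 0.06"

```text
time_s: 25.98
eef_pos: [637.2, 103.9, 189.3]
orientation: [[1.0, 0.011, -0.001], [0.011, -1.0, -0.0], [-0.001, 0.0, -1.0]]
wrist_force: [-0.9, -0.3, -0.1]
opening: 60.1
```

Run:
```python
from h import *
m,im=snap('wrist')
np.savez('w14.npz',im=im,**m)
o=manip.observe();R=o['orientation'];T=o['eef_pos'];print(T,o['opening'],o['wrist_force'],o['q'].round(2))
print(proj(m,[638,102.7,86]))
c=im[100:230,180:340]; cv2.imwrite('pics/w14c.png',cv2.resize(c,None,fx=4,fy=4,interpolation=cv2.INTER_CUBIC))
```

```text
[636.74317968 103.86682755 188.20918807] 59.80829049867224 [-0.16450984  0.66975138  0.02272773] [ 0.07  0.31  1.16 -0.    1.68  0.06]
[259.37454537 194.52729829]
```

View pics/w14c.png

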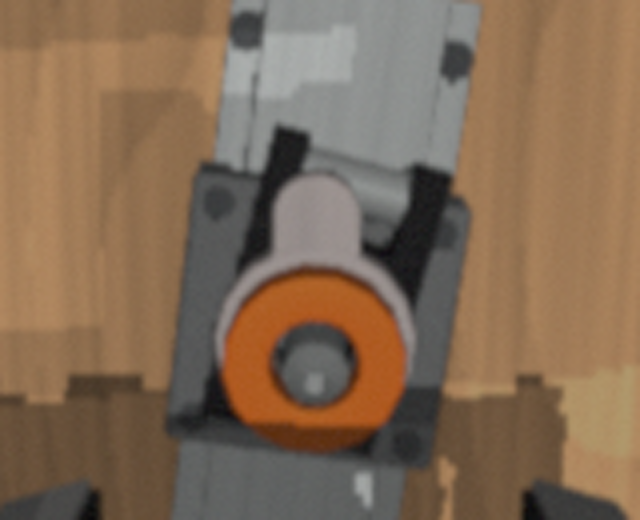

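>>> move_arm --pt "-0.012 -0.03 0 0 0 0 0.06" --pt "-0.012 -0.035 0 0 0 0 0.06" --pt "-0.012 -0.035 0 0 0 0 0.06" --pt "-0.012 -0.035 0 0 0 0 0.06" --pt "-0.012 -0.035 0.01 0 0 0 0.06" --pt "-0.01 -0.035 0.03 0 0 0 0.06" --pt "0 0 0 0 0 0 0.06" --pt "0 0 0 0 0 0 0.06" --pt "0 0 0 0 0 0 0.06"

```text
time_s: 27.15
eef_pos: [566.2, 307.1, 150.8]
orientation: [[1.0, 0.009, 0.001], [0.009, -1.0, 0.0], [0.001, -0.0, -1.0]]
wrist_force: [-0.3, -0.5, 0.0]
opening: 60.1
```

Run:
```python
from h import *
m,im=snap('wrist')
np.savez('w15.npz',im=im,**m)
o=manip.observe();R=o['orientation'];T=o['eef_pos'];print(T,o['opening'],o['q'].round(2),R.round(3))
c=im[100:260,160:360]; cv2.imwrite('pics/w15c.png',cv2.resize(c,None,fx=3.75,fy=3.75,interpolation=cv2.INTER_CUBIC))
```

```text
[566.31104859 307.1340984  151.0168477 ] 59.84562382454204 [ 0.41  0.31  1.23 -0.    1.6   0.4 ] [[ 1.     0.009  0.002]
 [ 0.009 -1.     0.   ]
 [ 0.002 -0.    -1.   ]]
```

View pics/w15c.png

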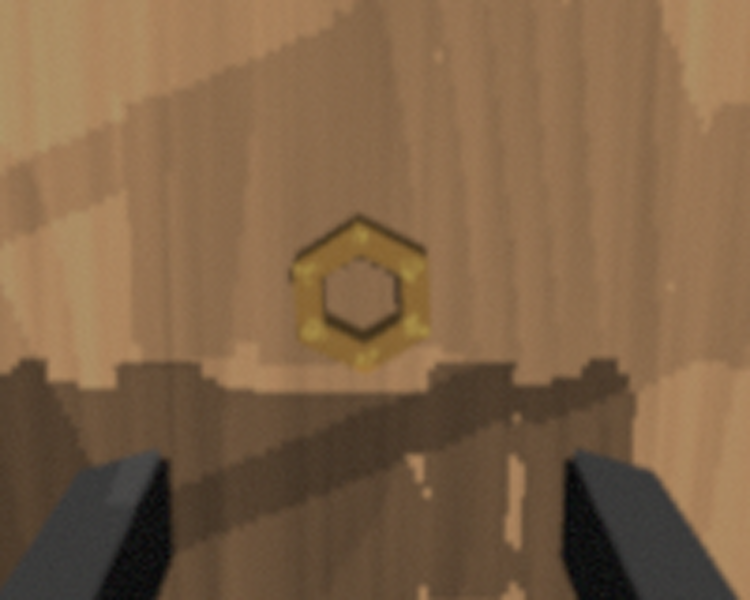

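Run:
```python
from h import *
m=dict(np.load('w15.npz')); 
o=manip.observe();R=o['orientation'];T=o['eef_pos']
for n,u,v,z in [('hole',362,298,8),('top',361,222,16),('bot',366,368,16),('L',296,304,16),('R',430,295,16)]:
    p=pix2(m,u/3.75+160,v/3.75+100,z);print(n,p.round(1),(R.T@(p-T)).round(1))
```

```text
hole [564.8 310.3   8. ] [ -1.7  -3.1 143. ]
top [564.4 331.4  16. ] [ -1.9 -24.2 135. ]
bot [566.  293.8  16. ] [ -0.6  13.4 135. ]
L [548.2 310.4  16. ] [-18.3  -3.4 135. ]
R [581.9 313.   16. ] [ 15.4  -5.7 135. ]
```

>>> move_arm --pt "-0.001 -0.0045 0.03 0 0 -2.5 0.06" --pt "0 0 0.04 0 0 0 0.06" --pt "0 0 0.034 0 0 0 0.06" --pt "0 0 0.02 0 0 0 0.06" --pt "0 0 0.014 0 0 0 0.06" --pt "0 0 0 0 0 0 0.06" --pt "0 0 0 0 0 0 0.025" --pt "0 0 0 0 0 0 0.025" --pt "0 0 0 0 0 0 0.025" --pt "0 0 0 0 0 0 0.025" --pt "0 0 0 0 0 0 0.025"

```text
time_s: 28.58
eef_pos: [564.8, 312.9, 13.0]
orientation: [[0.998, 0.055, 0.002], [0.055, -0.999, 0.001], [0.002, -0.001, -1.0]]
wrist_force: [0.5, -0.5, 3.5]
opening: 33.8
```

Run:
```python
from h import *
m,im=snap('wrist')
np.savez('w16.npz',im=im,**m)
o=manip.observe();R=o['orientation'];T=o['eef_pos'];print(T,o['opening'],R.round(4))
c=im[120:300,150:360]; cv2.imwrite('pics/w16c.png',cv2.resize(c,None,fx=3,fy=3,interpolation=cv2.INTER_CUBIC))
```

```text
[564.85120771 312.87906627  12.95017548] 33.7964852137827 [[ 9.985e-01  5.470e-02  1.600e-03]
 [ 5.470e-02 -9.985e-01  7.000e-04]
 [ 1.700e-03 -6.000e-04 -1.000e+00]]
```

View pics/w16c.png

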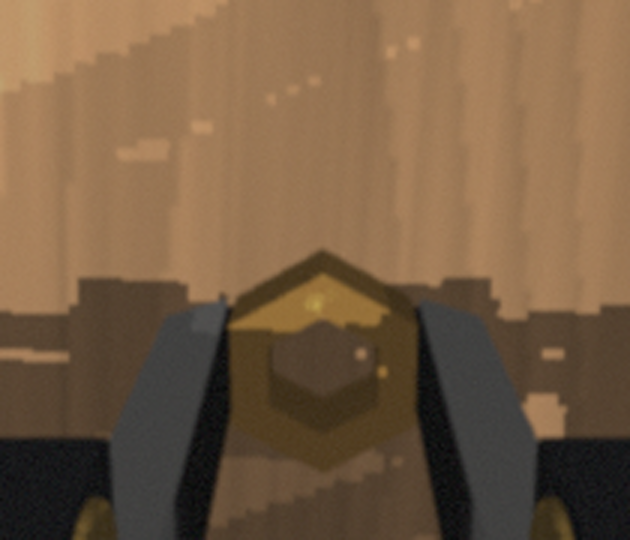

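Run:
```python
from h import *
m=dict(np.load('w16.npz')); 
o=manip.observe();R=o['orientation'];T=o['eef_pos']
for n,u,v,z in [('top',323,273,16),('bot',323,471,16),('h1',323,318,16),('h2',323,431,16)]:
    p=pix2(m,u/3+150,v/3+120,z);print(n,p.round(1),(R.T@(p-T)).round(1))
print(R.T@(np.array([638,102.7,0])-T))
```

```text
top [563.1 331.6  16. ] [ -0.7 -18.7  -3. ]
bot [565.3 292.7  16. ] [-0.7 20.2 -3.1]
h1 [563.6 323.1  16. ] [ -0.7 -10.3  -3. ]
h2 [564.8 300.9  16. ] [-0.7 12.  -3.1]
[ 61.52783464 213.87095729  12.93181924]
```

>>> move_arm --pt "0 0 -0.02 0 0 0 0.025" --pt "0 0 -0.04 0 0 0 0.025" --pt "0 0 -0.04 0 0 0 0.025" --pt "0 0 -0.03 0 0 0 0.025" --pt "0.0085 0.028 0 0 0 0 0.025" --pt "0.009 0.031 0 0 0 0 0.025" --pt "0.009 0.031 0 0 0 0 0.025" --pt "0.009 0.031 0 0 0 0 0.025" --pt "0.009 0.031 0 0 0 0 0.025" --pt "0.009 0.031 0 0 0 0 0.025" --pt "0.008 0.03 0 0 0 0 0.025" --pt "0 0 0.015 0 0 0 0.025" --pt "0 0 0.005 0 0 0 0.025" --pt "0 0 0 0 0 0 0.025" --pt "0 0 0 0 0 0 0.025" --pt "0 0 0 0 0 0 0.025"

```text
time_s: 30.62
eef_pos: [637.4, 103.9, 122.5]
orientation: [[0.998, 0.056, 0.001], [0.056, -0.998, 0.0], [0.001, 0.0, -1.0]]
wrist_force: [0.8, 0.9, -0.4]
opening: 33.8
```

Run:
```python
from h import *
m,im=snap('wrist','w17.png',None,1.5)
np.savez('w17.npz',im=im,**m)
o=manip.observe();R=o['orientation'];T=o['eef_pos'];print(T,o['opening'],R.round(4))
print('err tool',R.T@(np.array([638,102.7,0])-T)-[0,.8,0])
```

```text
[637.41918797 103.77126208 122.51373993] 33.62176188260797 [[ 9.985e-01  5.530e-02  9.000e-04]
 [ 5.530e-02 -9.985e-01  0.000e+00]
 [ 9.000e-04  0.000e+00 -1.000e+00]]
err tool [  0.41426387   0.29671651 122.51419108]
```

View pics/w17.png

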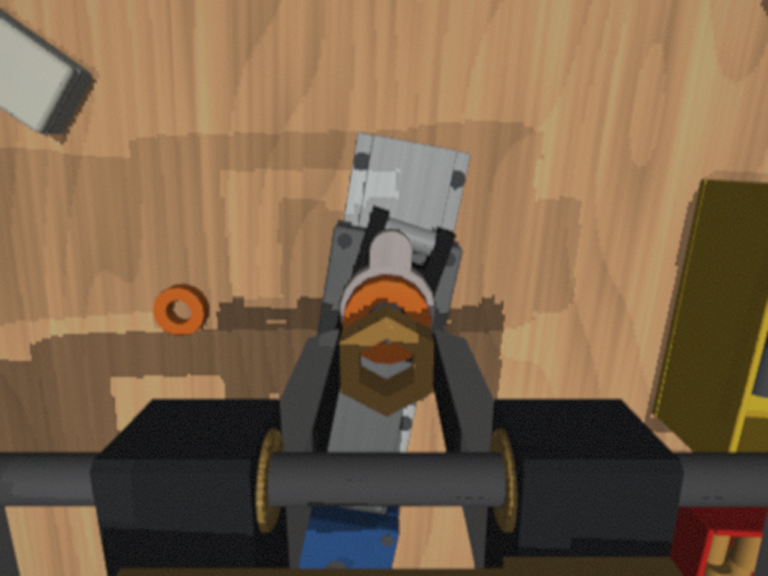

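Nut held at (387,365) over the stack. Lowering it; TCP must reach about 87.5 mm.

>>> move_arm --pt "0.0003 0 0.012 0 0 0 0.025" --pt "0 0 0.01 0 0 0 0.025" --pt "0 0 0.006 0 0 0 0.025" --pt "0 0 0.003 0 0 0 0.025" --pt "0 0 0 0 0 0 0.025" --pt "0 0 0 0 0 0 0.025"

```text
time_s: 31.42
eef_pos: [637.9, 103.3, 91.4]
orientation: [[0.999, 0.055, 0.001], [0.055, -0.999, -0.0], [0.001, 0.0, -1.0]]
wrist_force: [-0.3, -0.5, -0.8]
opening: 33.3
```

>>> move_arm --pt "0 0 0.0035 0 0 0 0.025" --pt "0 0 0 0 0 0 0.025" --pt "0 0 0 0 0 0 0.025" --pt "0 0 0 0 0 0 0.05" --pt "0 0 0 0 0 0 0.055" --pt "0 0 0 0 0 0 0.055" --pt "0 0 -0.02 0 0 0 0.055" --pt "0 0 -0.03 0 0 0 0.055" --pt "0 0 -0.04 0 0 0 0.055" --pt "0 0 -0.02 0 0 0 0.055" --pt "0 0 0 0 0 0 0.055" --pt "0 0 0 0 0 0 0.055"

```text
time_s: 32.92
eef_pos: [637.3, 103.2, 197.0]
orientation: [[0.999, 0.055, -0.001], [0.055, -0.999, -0.0], [-0.001, 0.0, -1.0]]
wrist_force: [0.5, 0.7, -1.3]
opening: 55.0
```

Run:
```python
from h import *
m,im=snap('wrist')
o=manip.observe();R=o['orientation'];T=o['eef_pos'];print(T,o['opening'],o['wrist_force'],o['time_s'])
c=im[100:230,180:340]; cv2.imwrite('pics/w18c.png',cv2.resize(c,None,fx=4,fy=4,interpolation=cv2.INTER_CUBIC))
snap('side','si18.png',(120,140,110,90),6)
snap('scene','s18.png',(230,160,100,90),6)
```

```text
[636.99580792 103.21881364 196.1608174 ] 55.10400291828351 [-0.50391771  0.04828109 -0.5083224 ] 32.975
```

View pics/w18c.png

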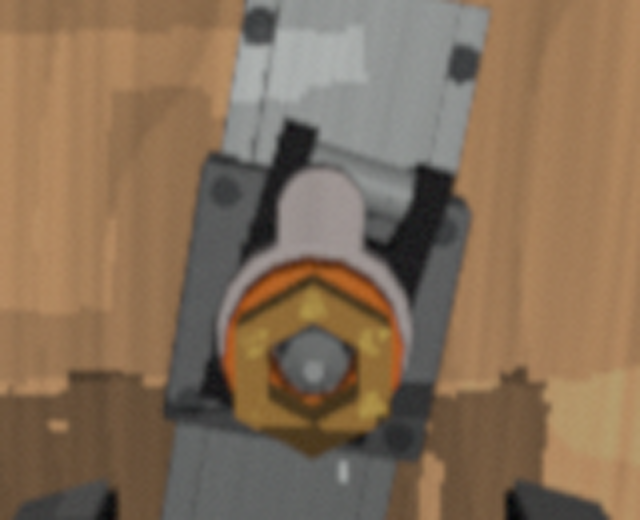

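View pics/si18.png

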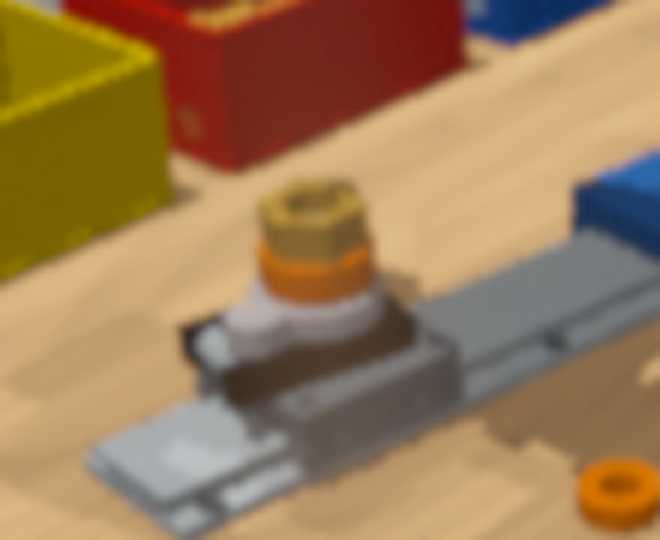

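View pics/s18.png

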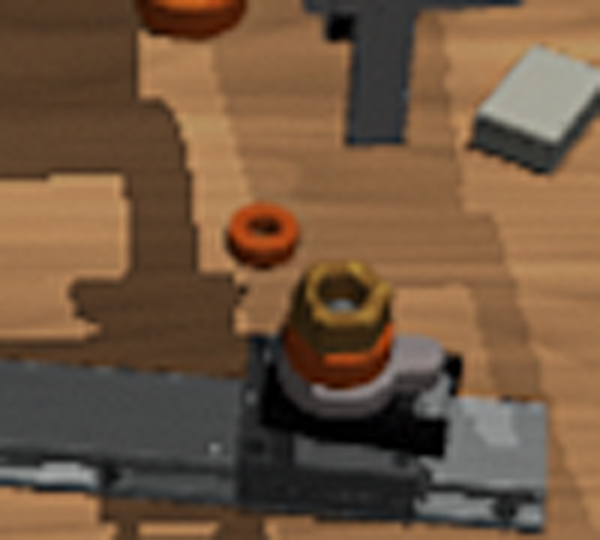

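The stack is bracket, cam plate, bumper, nut from the bottom, all level on the grey stud, and the gripper is clear above it.

Run:
```python
from rig import manip
print(manip.job_done())
```

```text
the job is handed in; nothing more can be done
None
```

I built the pivot set on the grey frame's stud in the order asked: bracket, cam plate, bumper, then nut. I handed the job in at about 33 s of the 120 s allowed. For the bumper I used the middle of the three orange rings, which measured 41 mm across; the others measured 56 mm and 31 mm.

- **Stack:** In the last wrist, side and scene pictures all four parts lie flat on one another, with the stud tip showing roughly in the middle of the nut's bore. I judged the final centring and level by eye and did not measure them in millimetres.
- **Placing:** I saw no contact force while lowering the parts; wrist force readings stayed around 2 N or less. The gripper was open and about 100 mm above the stack at the end.
- **Other objects:** I never reached for the shim box, the screwdriver or the blue frame. The shim box and screwdriver looked undisturbed where the pictures showed them. I did not measure their positions again before handing in.
- **Disagreements:** The scene and side cameras disagreed by up to about 20 mm in x, so I worked from the wrist camera. That camera showed a bias of about 1 mm along the jaw direction, which I allowed for. Two early wrist views put the bumper about 5 mm apart, so I measured each part again close up before gripping it.

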